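# Load the slide carrier under the scanner's leaf spring

### The arm

A 7-joint arm with a two-finger parallel gripper is mounted at the origin on the work surface. World frame = base frame: x ahead of the robot, y to its left, z up, the work surface at z = 0. Lengths are in m, angles in rad, forces in N, time in s.
With the tool pointing down it reaches from about 0.375 to 0.925 m from the base axis. Payload 3.1 kg.
Tool frame: the origin (TCP) lies on the mounting face of the last link; the fingertips stand 173 mm ahead of it and the grasp point (between the pads) lies r.pinch_z ahead of it (r.pinch_z is the distance from the TCP to the grasp point, in m); z points along the fingers, y is the line along which they close (so a half turn about z gives the same grasp; the last joint's range is limited). The gripper opens to 85 mm and grips with 20 to 120 N. Pads are 22 mm wide; open, the fingers measure 114 mm over their backs; the gripper's body (76 mm by 85 mm) begins 54 mm behind the grasp point. The pads swing forward as they close: fully open they stand 13 mm farther back than shut.
Start: joints at [1.14, 0.383, 0.044, 1.598, -0.018, 1.161, -0.05], TCP at [0.212, -0.614, 0.405] pointing down, gripper open.
Joint ranges: [-2.61, 2.61], [-0.41, 2.15], [-1.48, 1.57], [0, 2.5], [-1.57, 4.71], [0.05, 1.97], [-2.85, 2.85]. Speed limits (rad/s): [2.79, 2.79, 3.14, 3.14, 3.14, 3.14, 3.14].

### API

Orientations are given as a unit quaternion [x, y, z, w].
In Python, from bench import r gives the robot as it stands.
- The arm moves only by the tool send_rows, never from a script. Its argument "targets" is a list that holds one entry, the list of rows, each a list of 7 numbers: the opening, from 0 (shut) to 1 (fully open), then the shift along the world's x, y, z in mm, then the turn, a rotation vector about the world's x, y, z in rad. A call has 1 to 20 rows; each row is the pose to reach, as a shift and turn from the pose commanded when the call began; what a row does not reach only later rows make up. A row lasts 1/10 s, in which the tool goes at most 50 mm and 8.59 degrees, less where a joint would pass 70% of its speed; a pose out of reach is approached as far as the arm can. A call with a gripper value outside its range is refused whole. The fingers move at their own pace and stop on an object; "grip_force" is the grip in N (left out, the last holds). Time passes only in rows, so rows that repeat a pose let the fingers close. It gives the time, the measured TCP pose, the force, the opening and the grip force at its end, in the units of the state.
- r.get_obs(): the state, without advancing time (a new reading comes with each control period).
- r.grab_frame(name): name is "scene" or "top" or "wrist"; returns the picture (384x512x3 uint8, blue, green, red); there is no depth.
- r.camera_info(name): a dict with "intrinsics" (3x3 intrinsics, pixels), "R" (3x3) and "t" (3): a world point X has camera coordinates R X + t. Camera axes: x right, y down, z forward; pixel columns grow to the right and rows downward; lengths in m; the calibration is good to about 2 mm. A picture is of the moment at which its call begins: read the wrist's pose just before it. camera_info takes no time and is no camera call; for the wrist camera it gives the pose at the moment of the call.
- r.hand_in(): hands the job in; it is judged then, once.
The state is a dict: "time": time; "joints": joint angles; "joint_velocities": joint speeds; "tau": joint torques, N m; "ee_pos": TCP position; "orientation": TCP orientation; "wrist_force": force on the tool from outside, world axes, zero at the start; "torque": the same for the moment, N m; "finger_gap": opening from 0.0 (shut) to 1.0 (fully open); "finger_force": force on a finger pad.
Only numpy, scipy, OpenCV 4.12 (cv2) and the standard library are available. Lean on these libraries where they do the work, as an engineer would, in place of code of your own. Each camera call takes 0.05 s, during which the arm holds its last target. There are 200 camera calls.

### The job

On the slide scanner's dock, press the flat carrier plate down hard with the fingertips on its finger pad so that it sinks on its sprung bed, and, keeping it pressed, slide it under the crossbar and the leaf spring until its nose is fully home against the scanner body; then let go and leave it there. Do not lift the carrier out of its channel, and leave the other things on the table where they are.

Things in the scene. Friction and masses are not known exactly. Their poses are not given: they have to be found in the camera images.
- dock: Slide scanner's dock, fixed: grey base 260 x 110 x 12 mm with a straight channel along its x. Origin mid-channel on the table; +x = loading direction, z up. White rails (tops 34 mm above the table) from x = -120 to 90 mm leave a 79 mm wide channel; a sill closes its rear at x = -114 mm (top 28 mm). The floor is a sprung bed. The white scanner body, x = 85 to 140 mm, 48 mm high, is the end stop.
- carrier: Loose aluminium plate, 120 (x) x 76 x 10 mm, about 0.2 kg, lying in the channel on the sprung bed, nose (+x end) to the scanner body; slides easily (friction about 0.2). Origin: centre of its underside, at first 26 mm above the table. Home is x = 25 mm in the dock's frame (travel 67 to 77 mm); let go there, it springs up about 3 mm against the crossbar and is held.
- carrier_pad (a point): Middle of the finger pad, a flat black area level with the carrier's top: 37 mm behind the carrier's origin, 10 mm above its underside; 34 mm long, 60 mm wide. Just ahead of it a ridge, 6 mm long, 60 mm wide, 5 mm high (x = -20 to -14 mm of the carrier), gives the fingertips something to push against.
- carrier_nose (a point): Middle of the carrier's nose (front, +x) edge, at its underside, 60 mm ahead of its origin; at the start 6 to 16 mm short of the crossbar.
- dock_stop (a point): Point on the end stop's face (scanner body) in the middle of the channel, 26 mm above the table; the carrier's nose comes to this face.
- bar_mid (a point): Middle of the underside of the steel crossbar over the channel, 32.5 mm above the table. The bar is 10 mm wide (x = 24 to 34 mm of the dock), its top 46 mm high, bolt heads 49 mm. The carrier's top starts at 36 mm, so its nose butts against the bar unless pressed down by more than 3.5 mm.
- bed (a joint): Travel of the sprung bed (the channel's floor) straight down, in m: 0 = up, 0.006 = bottomed on the base. Pressing on the carrier, it takes about 6 N to start it, 11 N at 3.5 mm and 15 N to bottom it; it stays level. The plate passes the crossbar when this is above about 0.0040.
- leaf (a joint): Swing of the leaf spring, in rad: 0 = hanging, growing as it is lifted (0.6 at most). A bare steel strip, 45 x 36 mm and 1.6 mm thick, hinged on the far side of the crossbar and sloping down in the loading direction to a curled tip; the carrier's nose slides in under it and lifts it to about 0.1. It presses on the plate with about 3 to 4 N and drags on it with 1 to 3 N.
- leaf_tip (a point): Underside of the leaf spring's curled tip, 42 mm beyond its hinge (x about 76 mm in the dock's frame) and about 26 mm above the table when hanging.
- dish_a: Bystander: closed petri dish with clear walls, white on top, 92 mm across, 16 mm high. Origin at the centre of its underside.
- dish_b: Bystander: another such petri dish, 92 mm across, 16 mm high. Origin at the centre of its underside.
- tape: Bystander: roll of masking tape lying flat, 100 mm across, 24 mm high. Origin at the centre of its underside.
- swabs: Bystander: small brown box, 55 x 85 x 40 mm high. Origin at the centre of its underside.
- marker: Bystander: black marker pen lying beside the dock, 135 mm long (its x), 12 mm thick. Origin under its middle.
- dropper: Bystander: amber dropper bottle, 34 mm across, 65 mm high. Origin at the centre of its underside.
- eraser: Bystander: black eraser, 22 x 45 x 13 mm. Origin at the centre of its underside.
Mind the look-alikes: they are no part of the job. Leave any green or orange look-alike of the carrier alone.

How it is judged:
By the outcome, as a careful person would: the job done as asked, in the order asked, and still so for the second after the job is handed in, with the robot touching nothing.
It also fails if it takes over 45 s, if anything falls off the work surface, if the arm or the gripper's body presses on something with over 40 N, if the wrist force passes 120 N, or if a joint passes its speed limit or range.

## Working session

There is one attempt and no reset: what is moved stays moved. The work goes in short steps, Python scripts to look and compute and a tool call to move; the robot and the scene stay as the last step left them, time stands still between calls to the robot, and variables do not carry over. Pictures are saved under pics/ and viewed, at most 10 in all, crops included, and the job is handed in when it is done.

Besides the shell and the picture viewer there is one more tool, called after ">>>" in YAML: its name, and indented under it one key for each argument. send_rows: Moves the arm, as the interface text tells. Its arguments: {"type":"object","properties":{"targets":{"type":"array"},"grip_force":{"type":"number"}},"required":["targets"]}

```bash
mkdir -p pics
python3 - <<'E'
from bench import r
import cv2,numpy as np
o=r.get_obs();print(o['time'],o['ee_pos'],o['orientation'],r.pinch_z,o['wrist_force'])
a=r.grab_frame("top");b=r.grab_frame("scene")
cv2.imwrite("pics/top.png",a);cv2.imwrite("pics/scene.png",b)
for n in("top","scene"):
  c=r.camera_info(n);print(n,np.round(c["intrinsics"],1).tolist(),np.round(c["R"],3).tolist(),np.round(c["t"],3))
E
```

```text
0.0 [ 0.21222182 -0.61386228  0.40325272] [ 9.86176799e-01  1.65691094e-01 -2.84392334e-04 -1.30442128e-03] 0.1547 [-0.07834479 -0.08952078 -0.48947559]
top [[387.2, 0.0, 253.8], [0.0, 387.2, 189.6], [0.0, 0.0, 1.0]] [[0.146, -0.989, 0.0], [-0.963, -0.142, -0.23], [0.227, 0.033, -0.973]] [-0.103  0.56   0.695]
scene [[418.9, 0.0, 255.8], [0.0, 418.9, 194.6], [0.0, 0.0, 1.0]] [[0.453, 0.892, -0.004], [0.761, -0.389, -0.519], [-0.464, 0.232, -0.855]] [-0.201 -0.4    1.15 ]
```

View pics/top.png

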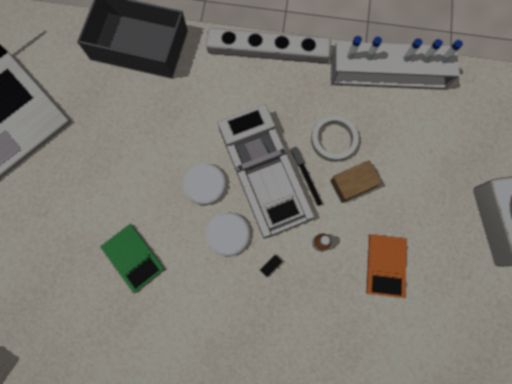

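View pics/scene.png

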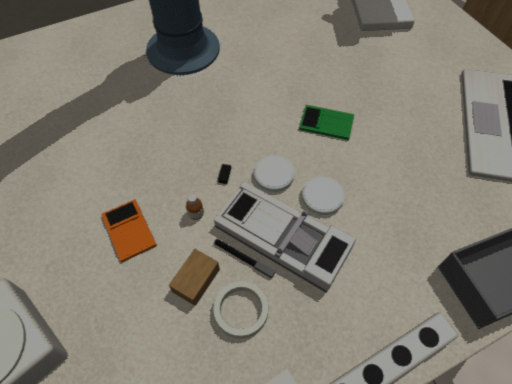

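The top view shows the dock, with the black pad at about (283,212) and the scanner body's window at about (246,123). In the scene view these are at about (242,207) and (332,255). The green and orange plates are look-alikes.

```bash
cat > h.py <<'E'
import cv2,numpy as np
def ray(c,uv,z):
    K,R,t=map(np.array,(c["intrinsics"],c["R"],c["t"]))
    d=R.T@np.linalg.inv(K)@np.array([uv[0],uv[1],1.]);C=-R.T@t
    return C+d*(z-C[2])/d[2]
def proj(c,X):
    K,R,t=map(np.array,(c["intrinsics"],c["R"],c["t"]));p=K@(R@X+t);return p[:2]/p[2]
def blob(im,seed,th=60,rad=40):
    m=(im.max(2)<th).astype(np.uint8)
    n,l,s,c=cv2.connectedComponentsWithStats(m)
    k=min((i for i in range(1,n) if s[i,4]>60),key=lambda i:np.hypot(*(c[i]-seed)))
    cn=cv2.findContours((l==k).astype(np.uint8),0,2)[0][0]
    return c[k],s[k],cv2.minAreaRect(cn),cn
E
python3 - <<'E'
from bench import r
from h import *
for n,s1,s2 in(("top",(283,212),(246,123)),("scene",(242,207),(332,255))):
  im=cv2.imread(f"pics/{n}.png");c=r.camera_info(n)
  P=[]
  for s,z in((s1,.036),(s2,.048)):
    b=blob(im,s,70);p=ray(c,b[0],z);P.append(p);print(n,b[0],b[1],p.round(4))
    q=[ray(c,x,z)[:2] for x in cv2.boxPoints(b[2])];print([round(float(np.linalg.norm(q[i]-q[i-1])),3) for i in range(4)])
  d=P[1]-P[0];print(np.degrees(np.arctan2(d[1],d[0])),np.linalg.norm(d[:2]))
E
```

```text
top [282.4091954  211.14022989] [267 200  32  24 435] [ 0.5404 -0.0828  0.036 ]
[0.031, 0.058, 0.031, 0.057]
top [245.40534521 122.0467706 ] [229 111  34  23 449] [0.7147 0.0189 0.048 ]
[0.031, 0.067, 0.032, 0.067]
30.263841803582658 0.2018615800445231
scene [241.68261965 206.48110831] [228 193  28  28 397] [ 0.54   -0.0811  0.036 ]
[0.033, 0.061, 0.034, 0.06]
scene [331.40567613 254.03338898] [316 236  32  37 599] [0.7144 0.0209 0.048 ]
[0.033, 0.069, 0.034, 0.068]
30.320318416162877 0.2020058809391473
```

>>> send_rows:
  targets:
    - [[0,20,32,0,0,0,0],[0,45,73,0,0,0,0.02],[0,70,114,0,0,0,0.05],[0,95,154,0,0,0,0.08],[0,120,195,0,0,0,0.1],[0,145,235,0,0,0,0.12],[0,170,276,0,0,0,0.14],[0,195,316,0,0,0,0.16],[0,220,357,0,0,0,0.18],[0,245,398,-20,0,0,0.196],[0,270,438,-40,0,0,0.196],[0,295,479,-60,0,0,0.196],[0,312,510,-80,0,0,0.196],[0,328,532,-100,0,0,0.196],[0,328,532,-100,0,0,0.196],[0,328,532,-100,0,0,0.196],[0,328,532,-100,0,0,0.196]]

```text
time: 1.8
ee_pos: [0.5401, -0.0841, 0.305]
orientation: [0.966, 0.26, -0.0, 0.001]
wrist_force: [0.8, 0.1, 0.0]
finger_gap: 0.001
finger_force: 0.0
```

Run:
```python
from bench import r
from h import *
o=r.get_obs();c=r.camera_info("wrist");im=r.grab_frame("wrist");cv2.imwrite("pics/w1.png",im)
print(o['time'],o['ee_pos'],o['orientation'],o['wrist_force'],o['finger_gap'],o['joints'].round(2) if hasattr(o['joints'],'round') else o['joints'])
print("pad proj",proj(c,np.array([.540,-.082,.036])),"win",proj(c,np.array([.7146,.02,.048])))
np.savez("w1.npz",**{k:np.array(c[k]) for k in("intrinsics","R","t")})
```

```text
1.8 [ 0.54005595 -0.08405269  0.30500258] [ 9.65558963e-01  2.60183614e-01 -1.51952703e-04  5.93782640e-04] [0.81815058 0.09804894 0.0140242 ] 0.0006556243274180636 [ 0.4   0.33 -0.37  1.92  0.15  0.92 -1.09]
pad proj [255.13426694 191.09705665] win [ 252.90940337 -153.85852233]
```

View pics/w1.png

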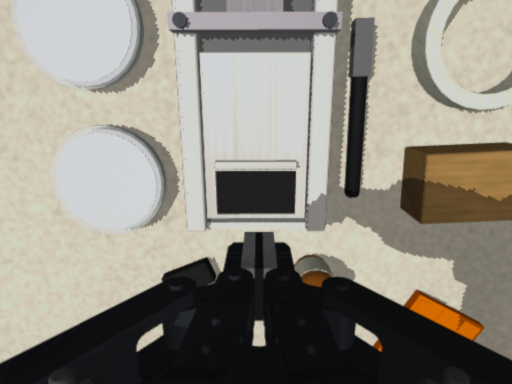

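The wrist view shows the pad at about (256,192), matching the predicted (255,191). The ridge is at row ~165 and the crossbar at row ~22, and the channel runs straight up the image.

Run:
```python
from h import *
c=np.load("w1.npz");im=cv2.imread("pics/w1.png")
b=blob(im,(256,192),50);q=np.array([ray(c,x,.036)[:2] for x in cv2.boxPoints(b[2])])
print(b[0],b[1],b[2],ray(c,b[0],.036).round(4),q.round(4).tolist())
e=[q[i]-q[i-1] for i in range(4)];print([(np.linalg.norm(v).round(4),np.degrees(np.arctan2(v[1],v[0])).round(2)) for v in e])
# bolt heads line (across), carrier nose edge
B=[ray(c,p,.049)[:2] for p in((180,20),(330,20))];d=B[0]-B[1];print("bar ang",np.degrees(np.arctan2(d[1],d[0]))-90,np.linalg.norm(d),(B[0]+B[1])/2)
n=ray(c,(256,51),.036);print("nose",n, "pad-nose",np.linalg.norm(n[:2]-ray(c,b[0],.036)[:2]))
```

```text
[255.47558656 191.86842105] [ 217  172   78   41 3154] ((255.5, 192.0), (40.0, 77.0), 90.0) [ 0.5396 -0.0825  0.036 ] [[0.5385, -0.05], [0.5674, -0.0997], [0.5405, -0.1164], [0.5106, -0.0649]]
[(np.float64(0.0317), np.float64(28.14)), (np.float64(0.0575), np.float64(-59.86)), (np.float64(0.0317), np.float64(-148.16)), (np.float64(0.0595), np.float64(120.13))]
bar ang 30.151255525694623 0.0936896816262471 [ 0.63948751 -0.0246698 ]
nose [ 0.62565618 -0.03326897  0.036     ] pad-nose 0.09915530763844507
```

>>> send_rows:
  targets:
    - [[0,1,2,-30,0,0,0],[0,1,2,-60,0,0,0],[0,1,2,-80,0,0,0],[0,1,2,-90,0,0,0],[0,1,2,-90,0,0,0],[0,1,2,-90,0,0,0],[0,1,2,-94,0,0,0],[0,1,2,-98,0,0,0],[0,1,2,-98,0,0,0],[0,1,2,-98,0,0,0]]

```text
time: 2.85
ee_pos: [0.5425, -0.0805, 0.2085]
orientation: [0.965, 0.261, 0.001, 0.001]
wrist_force: [-1.8, -0.5, 8.1]
finger_gap: -0.002
finger_force: 3.8
```

>>> send_rows:
  targets:
    - [[0,0,0,-4,0,0,0],[0,0,0,-8,0,0,0],[0,0,0,-10,0,0,0],[0,0,0,-10,0,0,0],[0,0,0,-10,0,0,0]]

```text
time: 3.35
ee_pos: [0.5448, -0.0802, 0.2032]
orientation: [0.965, 0.261, 0.003, 0.002]
wrist_force: [-7.1, -0.9, 30.1]
finger_gap: -0.002
finger_force: 14.9
```

>>> send_rows:
  targets:
    - [[0,2.2,1.3,0,0,0,0],[0,4.3,2.5,0,0,0,0],[0,6.5,3.8,0,0,0,0],[0,8.6,5,0,0,0,0],[0,10.8,6.3,0,0,0,0],[0,13,7.5,0,0,0,0],[0,15.1,8.8,0,0,0,0],[0,17.3,10.1,0,0,0,0]]

```text
time: 4.15
ee_pos: [0.5615, -0.0706, 0.2033]
orientation: [0.965, 0.261, 0.002, 0.002]
wrist_force: [-8.3, -1.1, 30.3]
finger_gap: 0.003
finger_force: 15.4
```

Run:
```python
from bench import r
from h import *
c=r.camera_info("wrist");im=r.grab_frame("wrist");cv2.imwrite("pics/w2.png",im)
```

```text
(no output)
```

View pics/w2.png

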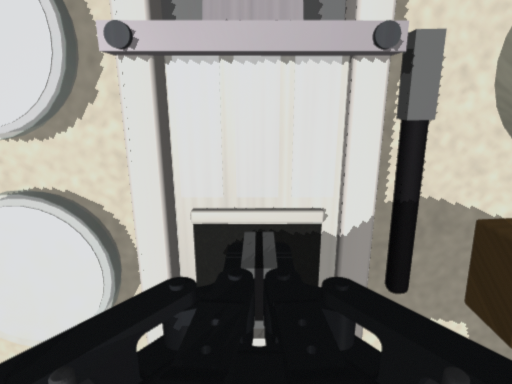

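The fingertips sit on the pad behind the ridge, and the nose edge has reached the bar (row ~55). The force is low, so I'll continue the slide.

>>> send_rows:
  targets:
    - [[0,2.2,1.3,0,0,0,0],[0,4.3,2.5,0,0,0,0],[0,6.5,3.8,0,0,0,0],[0,8.6,5,0,0,0,0],[0,10.8,6.3,0,0,0,0],[0,13,7.5,0,0,0,0],[0,15.1,8.8,0,0,0,0],[0,17.3,10.1,0,0,0,0]]

```text
time: 5.0
ee_pos: [0.5788, -0.0604, 0.2034]
orientation: [0.965, 0.261, 0.002, 0.002]
wrist_force: [-7.8, -1.3, 29.6]
finger_gap: -0.001
finger_force: 14.5
```

Run:
```python
from bench import r
from h import *
c=r.camera_info("wrist");im=r.grab_frame("wrist");cv2.imwrite("pics/w3.png",im)
```

```text
(no output)
```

View pics/w3.png

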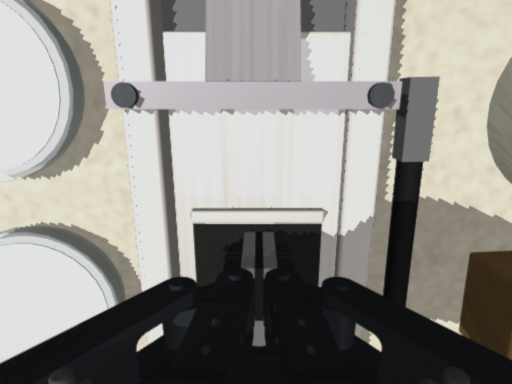

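The nose has passed the bar (edge at row ~33) and is under the leaf, with about 35 mm still to go.

>>> send_rows:
  targets:
    - [[0,2.2,1.3,0,0,0,0],[0,4.3,2.5,0,0,0,0],[0,6.5,3.8,0,0,0,0],[0,8.6,5,0,0,0,0],[0,10.8,6.3,0,0,0,0],[0,13,7.5,0,0,0,0],[0,15.1,8.8,0,0,0,0],[0,17.3,10.1,0,0,0,0],[0,19.5,11.4,0,0,0,0],[0,21.6,12.6,0,0,0,0],[0,23.8,13.8,0,0,0,0],[0,25.9,15.1,0,0,0,0],[0,27.7,16.1,0,0,0,0],[0,27.7,16.1,0,0,0,0]]

```text
time: 6.45
ee_pos: [0.6061, -0.0446, 0.2034]
orientation: [0.965, 0.261, 0.002, 0.002]
wrist_force: [-8.7, -1.5, 29.1]
finger_gap: -0.004
finger_force: 14.1
```

>>> send_rows:
  targets:
    - [[0,0.9,0.5,0,0,0,0],[0,1.7,1,0,0,0,0],[0,2.6,1.5,0,0,0,0],[0,3.5,2,0,0,0,0],[0,4.3,2.5,0,0,0,0],[0,5.2,3,0,0,0,0],[0,5.2,3,0,0,0,0]]

```text
time: 7.15
ee_pos: [0.6103, -0.0429, 0.2034]
orientation: [0.965, 0.261, 0.0, 0.003]
wrist_force: [-11.1, -2.6, 29.9]
finger_gap: -0.002
finger_force: 15.1
```

>>> send_rows:
  targets:
    - [[0,0.9,0.5,0,0,0,0],[0,1.7,1,0,0,0,0],[0,2.6,1.5,0,0,0,0],[0,3.5,2,0,0,0,0],[0,4.3,2.5,0,0,0,0],[0,5.2,3,0,0,0,0],[0,5.2,3,0,0,0,0]]

```text
time: 7.85
ee_pos: [0.6129, -0.0419, 0.2033]
orientation: [0.966, 0.26, -0.005, 0.003]
wrist_force: [-19.5, -6.6, 40.1]
finger_gap: -0.004
finger_force: 24.1
```

Run:
```python
from bench import r
from h import *
c=r.camera_info("wrist");im=r.grab_frame("wrist");cv2.imwrite("pics/w4.png",im)
```

```text
(no output)
```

View pics/w4.png

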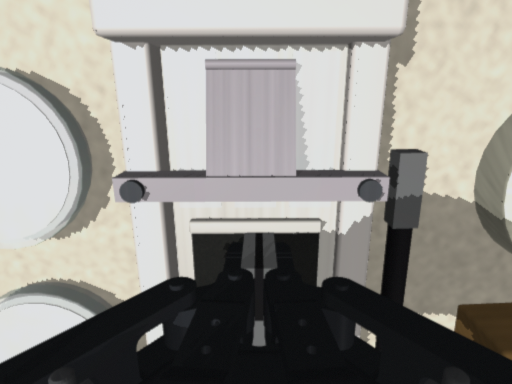

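The nose is now at the scanner body face (row ~45), the leaf is lying on the plate, and the ridge is against the fingertips. I'll check this numerically.

Run:
```python
from bench import r
from h import *
c=r.camera_info("wrist");u=np.array([.864,.503])
f=lambda p,z:float(ray(c,p,z)[:2]@u)*1000
im=cv2.imread("pics/w4.png").astype(int)
bolts=(f((132,191),.049)+f((370,189),.049))/2
x0=bolts-29
print("ridge front top",f((256,219),.035)-x0,"want 11; pad front",f((256,233),.030)-x0,"want 5", "body edge top",f((256,37),.048)-x0,"want 85")
print(im[28:60,190].mean(1).round().tolist(), im[205:240,300].mean(1).round().tolist())
```

```text
ridge front top 11.302187423116152 want 11; pad front 2.2678668041611445 want 5 body edge top 84.13147454928946 want 85
[217.0, 209.0, 201.0, 192.0, 185.0, 175.0, 156.0, 134.0, 111.0, 93.0, 90.0, 89.0, 90.0, 89.0, 89.0, 90.0, 99.0, 121.0, 134.0, 141.0, 150.0, 173.0, 211.0, 219.0, 225.0, 225.0, 225.0, 225.0, 225.0, 225.0, 225.0, 225.0] [223.0, 222.0, 221.0, 220.0, 220.0, 220.0, 219.0, 220.0, 219.0, 219.0, 219.0, 217.0, 194.0, 121.0, 95.0, 121.0, 167.0, 200.0, 217.0, 218.0, 218.0, 217.0, 218.0, 217.0, 217.0, 217.0, 207.0, 160.0, 67.0, 24.0, 21.0, 20.0, 22.0, 21.0, 20.0]
```

>>> send_rows:
  targets:
    - [[0,0.9,0.5,0,0,0,0],[0,1.7,1,0,0,0,0],[0,2.6,1.5,0,0,0,0],[0,3.5,2,0,0,0,0],[0,3.5,2,0,0,0,0],[0,3.5,2,0,0,0,0]]

```text
time: 8.5
ee_pos: [0.6143, -0.0414, 0.2032]
orientation: [0.966, 0.259, -0.01, 0.004]
wrist_force: [-25.2, -7.7, 45.3]
finger_gap: -0.001
finger_force: 27.0
```

>>> send_rows:
  targets:
    - [[0,-3.5,-2,0,0,0,0],[0,-7,-4,0,0,0,0],[0,-8.6,-5,0,0,0,0],[0,-8.6,-5,0,0,0,0]]

```text
time: 8.9
ee_pos: [0.6107, -0.0428, 0.2034]
orientation: [0.965, 0.26, 0.001, 0.003]
wrist_force: [-9.2, -3.3, 28.8]
finger_gap: 0.0
finger_force: 19.0
```

>>> send_rows:
  targets:
    - [[0,0,0,4,0,0,0],[0,0,0,8,0,0,0],[0,0,0,11,0,0,0],[0,0,0,14,0,0,0],[0,0,0,17,0,0,0],[0,0,0,25,0,0,0],[0,0,0,45,0,0,0],[0,0,0,80,0,0,0],[0,0,0,120,0,0,0],[0,0,0,120,0,0,0],[0,0,0,120,0,0,0]]

```text
time: 10.0
ee_pos: [0.6095, -0.0408, 0.3184]
orientation: [0.965, 0.261, 0.002, 0.001]
wrist_force: [-0.6, 0.4, -0.4]
finger_gap: -0.004
finger_force: 0.0
```

Run:
```python
from bench import r
from h import *
o=r.get_obs();print(o['ee_pos'],o['wrist_force'])
c=r.camera_info("wrist");im=r.grab_frame("wrist");cv2.imwrite("pics/w5.png",im)
np.savez("w5.npz",**{k:np.array(c[k]) for k in("intrinsics","R","t")})
```

```text
[ 0.60954829 -0.04080935  0.31842777] [-0.61048362  0.40460908 -0.42128892]
```

View pics/w5.png

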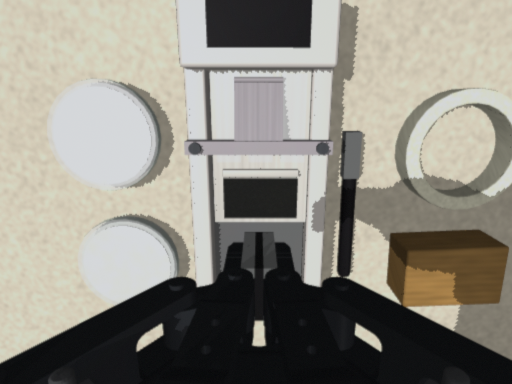

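The arm is clear. The carrier is under the bar, its pad at about (260,198), with the leaf on top and the nose at the body (row ~68). I'll check the home distance.

Run:
```python
from h import *
c=np.load("w5.npz");im=cv2.imread("pics/w5.png");u=np.array([.864,.503])
f=lambda p,z:float(ray(c,p,z)[:2]@u)*1000
x0=(f((196,149),.049)+f((323,148),.049))/2-29
b=blob(im,(260,198),60);print(b[0],b[1],"pad mid",f(b[0],.0325)-x0,"want -12")
y=b[1][1]+b[1][3];print("pad rear",f((260,y),.0325)-x0,"want -29; tail", f((260,222),.0325)-x0,"want -35")
print("body edge",f((260,67),.048)-x0)
print(im[60:80,225].mean(1).round().tolist(),im[215:228,260].mean(1).tolist())
```

```text
[260.         197.37674248] [ 224  179   73   38 2726] pad mid -13.429125170100235 want -12
pad rear -30.46882948689648 want -29; tail -34.905129372911006 want -35
body edge 85.19558564122349
[215.0, 214.0, 213.0, 207.0, 193.0, 177.0, 153.0, 112.0, 86.0, 91.0, 121.0, 162.0, 206.0, 214.0, 215.0, 216.0, 216.0, 216.0, 216.0, 215.0] [31.0, 38.666666666666664, 80.33333333333333, 150.33333333333334, 199.33333333333334, 203.66666666666666, 186.33333333333334, 132.33333333333334, 108.0, 105.33333333333333, 105.0, 105.0, 105.33333333333333]
```

```bash
python3 -c "
from bench import r
print(r.hand_in())"
```

```text
the job is handed in; nothing more can be done
None
```

The carrier was pressed down and slid under the crossbar and leaf spring until it stopped at the scanner body, then released. The final picture shows it home to within about 1.5 mm with the arm clear, and I've handed the job in.

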